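# Sweep loose collars into the catch pan

## Task

Clear the bench: sweep the three loose knurled steel collars along the bench top with your fingers, through the open front of the sheet-metal catch pan, until all three lie flat and wholly inside it. Push them steadily - do not pick them up, tip them over or flick them - and leave the upright die, the V-block and the screwdriver where they are.

Things in the scene. Friction and masses are not known exactly. Their poses are not given: they have to be found in the camera images.
- collar_1: knurled steel collar (ring), 42 mm outside and about 16 mm bore, 14 mm high, 60 to 130 g, lying flat on the bench; origin at the centre of its underside, z up. The three collars are alike. It slides when pushed at its side
- collar_2: knurled steel collar (ring), 42 mm outside and about 16 mm bore, 14 mm high, 60 to 130 g, lying flat on the bench; origin at the centre of its underside, z up. The three collars are alike. It slides when pushed at its side
- collar_3: knurled steel collar (ring), 42 mm outside and about 16 mm bore, 14 mm high, 60 to 130 g, lying flat on the bench; origin at the centre of its underside, z up. The three collars are alike. It slides when pushed at its side
- pan: plain sheet-steel catch pan screwed down (fixed): three walls 2.5 mm thick, 31 mm high, and an open front. Inside 110 mm deep (its x: -55 mm at the open front, +55 mm at the back wall) and 230 mm wide (its y: -115 to +115 mm); floor 1.6 mm above the bench. Origin at the centre of its underside, z up; its -x side, the open front, faces roughly toward the robot (yaw within 0.15 rad)
- pan_mouth (a point): middle of the pan's open front, at floor level (pan x = -55 mm); a lip slopes from here down to the bench at pan x = -67 mm, so that parts slide in. A collar is wholly inside when its centre is at least 21 mm past this line
- die: dark steel riveting die, a stepped round post 25 mm in diameter and 43 mm high, 120 g, standing upright loose in the row of collars; origin at the centre of its underside. Leave it standing in its place
- v_block: steel V-block, 52 x 60 x 42 mm high, loose at the left of the collars (+y); origin at the centre of its underside. Leave it alone
- clamp_handle (a point): top of the red upright handle (about 20 mm thick) of the toggle clamp, 142 mm above the bench; the clamp is fixed on a wooden base about 110 x 150 mm, left of the pan, and never moves: keep the hand's body clear of it. A tall lever press is fixed further left (beyond y = +0.2 and x = 0.5): go round its robot side
- screwdriver: screwdriver, 196 mm long and 25 mm high, lying loose to the right of the pan (-y), roughly along x; origin at the middle of its underside. Leave it alone

How it is judged:
By the outcome, as a careful person would: the job done as asked, in the order asked, and still so for the second after the job is handed in, with the robot touching nothing.
It also fails if it takes over 58 s, if anything falls off the work surface, if the arm or the gripper's body presses on something with over 40 N, if the wrist force passes 120 N, or if a joint passes its speed limit or range.

## Robot

A 6-joint arm with a two-finger parallel gripper is mounted at the origin on a cart in front of the work surface, level with it; the furniture and walls round the work are solid. World frame = base frame: x ahead of the robot, y to its left, z up, the work surface at z = 0. Lengths are in mm, angles in degrees, forces in N, time in s.
With the tool pointing down it reaches from about 300 to 850 mm from the base axis. Payload 4.2 kg.
Tool frame: the origin (TCP) lies at the very end of the fingers, on their centre line; the grasp point (between the pads) lies 19 mm behind it (hold_point_z is the z of the grasp point in the tool frame, in mm); z points along the fingers, y is the direction in which the jaws open and shut (so a half turn about z gives the same grasp; the last joint's range is limited). The gripper opens to 91 mm and grips with 3 to 60 N. Pads are 32 mm wide; open, the fingers measure 118 mm over their backs; the gripper's body (76 mm by 178 mm) begins 60 mm behind the grasp point.
Start: joints at [67.036, 18.312, 89.639, -0, 72.044, -1.146], TCP at [213.71, 533.827, 213.976] pointing down, gripper open.
Joint ranges: [-177.97, 177.97], [-48.28, 115.42], [12.27, 149.76], [-77.06, 257.06], [2.81, 150.46], [-146.56, 146.56]. Speed limits (degrees/s): [147.25, 147.25, 180, 180, 180, 180].

## Interface

Orientations are given as [roll, pitch, yaw] about the fixed x, y, z axes, in that order (R = Rz(yaw) Ry(pitch) Rx(roll)).
In Python, from workcell import state, grab_frame, job_done, hold_point_z gives the robot as it stands. The module is installed in compiled form; this text tells all that it offers.
- The arm moves only by the shell command python3 -m creep 'ROWS' [FORCE]. ROWS is JSON, a list of rows, each a list of 7 numbers: the closure, from 0 (fully open) to 1 (shut), then the shift along the tool's x, y, z in mm, then the turn, a rotation vector about the tool's x, y, z in degrees. A call has 1 to 5 rows; each row shifts and turns the commanded pose from where the row before left it, along the tool's axes as they then stand; what a row does not reach is not made up. A row lasts 1/8 s, in which the tool goes at most 62.5 mm and 10.7 degrees, less where a joint would pass 70% of its speed; a pose out of reach is approached as far as the arm can. A call is refused whole if a number of a shift passes 62.5 or a number of a turn 10.7, either way. A call with a gripper value outside its range is refused whole. The fingers move at their own pace and stop on an object; FORCE is the grip in N (left out, the last holds). Time passes only in rows, so rows that do not move let the fingers close. It gives the time, the measured TCP pose, the force and the opening at its end, in the units of the state.
- state(): the state, without advancing time (a new reading comes with each control period).
- grab_frame(name): name is "side" or "top"; returns a dict with "frame" (384x512x3 uint8, red, green, blue), "fx", "fy", "cx", "cy" (pixels), "k1" (the pictures are not rectified: a ray, as slopes to the right and down, at radius r is drawn at 1 + k1 r^2 times it, then the intrinsics apply), "view" (4x4, takes a point from world to camera coordinates). Camera axes: x right, y down, z forward; pixel columns grow to the right and rows downward; lengths in mm; the calibration is good to about 2 mm. A picture is of the moment at which its call begins. There is no depth.
- job_done(): hands the job in, once; it reports no verdict.
The state is a dict: "time_s": time; "qpos": joint angles; "qvel": joint speeds; "effort": joint torques, N m; "ee_pos": TCP position; "ee_rot": TCP orientation; "force": force on the tool from outside, world axes, zero at the start; "torque": the same for the moment, N m; "gripper_width": finger opening in mm.
Only numpy, scipy, OpenCV 4.12 (cv2) and the standard library are available. Lean on these libraries where they do the work, as an engineer would, in place of code of your own. Each camera call takes 0.05 s, during which the arm holds its last target.

## Working session

There is one attempt and no reset: what is moved stays moved. The work goes in short steps, Python scripts to look and compute and a shell command to move; the robot and the scene stay as the last step left them, time stands still between calls to the robot, and variables do not carry over. Pictures are saved under pics/ and viewed, and the job is handed in when it is done.

```bash
mkdir -p pics; python3 - <<'E'
from workcell import *
import cv2
s=state();print(s, hold_point_z)
for n in("top","side"):
    g=grab_frame(n);cv2.imwrite(f"pics/{n}0.png",g["frame"][:,:,::-1]);print(n,g["fx"],g["fy"],g["cx"],g["cy"],g["k1"],g["view"].tolist() if hasattr(g["view"],'tolist') else g["view"])
E
```

```text
{'time_s': 0.0, 'qpos': array([ 6.70365068e+01,  1.83507123e+01,  8.97062517e+01,  2.59859035e-03,
        7.20450863e+01, -1.14355124e+00]), 'qvel': array([-0.0059879 ,  0.04387626,  0.05831555, -0.09276554,  0.08665253,
        0.02347781]), 'effort': array([-1.99938273e-03, -4.12460160e+01, -2.31972688e+01,  7.26432865e-02,
        4.58274130e-02, -1.33936551e-04]), 'ee_pos': array([213.48583369, 533.34679322, 213.13065461]), 'ee_rot': array([-1.79898019e+02, -4.50677139e-03,  1.58179251e+02]), 'force': array([0.07431472, 0.95909959, 0.99269085]), 'torque': array([-0.0091553 ,  0.03509332, -0.00735594]), 'gripper_width': 91.36640866968759} -18.8
top 475.60797143996825 475.60797143996825 268.0002849134869 197.46148201142432 -0.06753238787864486 [[-0.009590049684162813, -0.9997518538070042, -0.020106261624525553, -268.73463205691166], [-0.9861859928277347, 0.01278125106831689, -0.16514789484429968, 550.0372364002156], [0.16536389720078107, 0.018244737065445157, -0.9860638473607996, 1023.9257838937641], [0.0, 0.0, 0.0, 1.0]]
side 479.74589858105486 479.74589858105486 252.08207463413646 193.93910401094604 0.03136858317599307 [[-0.9823157409720836, -0.18722902916694392, -0.0010371478534819374, 477.4575042838468], [-0.09578150436434718, 0.5072714529873806, -0.856447065734815, 300.17148422357945], [0.16087786814900573, -0.8412020943990067, -0.5162338112895704, 605.1543841758566], [0.0, 0.0, 0.0, 1.0]]
```

View pics/top0.png

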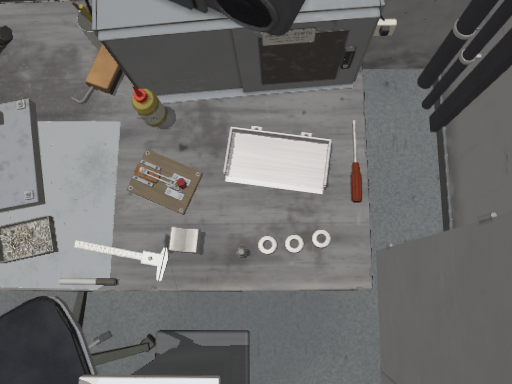

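View pics/side0.png

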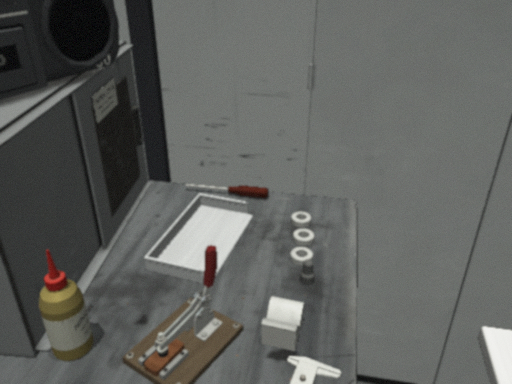

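```bash
cat > h.py <<'E'
import numpy as np, cv2
from workcell import *
def ray(g,u,v):
    d=np.array([(u-g["cx"])/g["fx"],(v-g["cy"])/g["fy"]]);x=d.copy()
    for _ in range(20): x=d/(1+g["k1"]*(x@x))
    V=np.array(g["view"]);R=V[:3,:3];t=V[:3,3]
    return -R.T@t, R.T@np.array([x[0],x[1],1])
def onz(g,u,v,z):
    c,d=ray(g,u,v);return (c+d*(z-c[2])/d[2])[:2]
def proj(g,p):
    V=np.array(g["view"]);q=V[:3,:3]@np.array(p,float)+V[:3,3];s=q[:2]/q[2];s=s*(1+g["k1"]*(s@s))
    return np.array([s[0]*g["fx"]+g["cx"],s[1]*g["fy"]+g["cy"]])
def collars(g,zt=14,lo=150,amin=80,amax=400):
    hs=cv2.cvtColor(g["frame"],cv2.COLOR_RGB2HSV)
    m=((hs[:,:,2]>lo)&(hs[:,:,1]<60)).astype(np.uint8)
    return m
E
python3 - <<'E'
from h import *
g=grab_frame("top");s=grab_frame("side")
for nm,G,box in(("t",g,(215,115,345,275)),("s",s,(140,170,340,350))):
    a,b,c,d=box;im=cv2.resize(G["frame"][b:d,a:c,::-1],None,fx=3.6 if nm=="t" else 3,fy=3.6 if nm=="t" else 3,interpolation=cv2.INTER_CUBIC)
    cv2.imwrite(f"pics/z{nm}.png",im)
for nm,G in(("t",g),("s",s)):
    m=collars(G)
    cs,_=cv2.findContours(m,cv2.RETR_EXTERNAL,cv2.CHAIN_APPROX_NONE)
    for c in cs:
        a=cv2.contourArea(c)
        if 60<a<20000:
            r=cv2.minAreaRect(c);(u,v),R=cv2.minEnclosingCircle(c)
            M=cv2.moments(c);u,v=M['m10']/M['m00'],M['m01']/M['m00']
            p=onz(G,u,v,14)
            if 250<p[0]<750 and -250<p[1]<300:print(nm,a,np.round([u,v,R],1),p.round(1),np.round(cv2.boxPoints(r)).tolist() if a>1000 else "")
print(proj(g,[213,533,213]),proj(s,[213,533,213]))
E
```

```text
t 577.5 [183.1 239.4  17.2] [457.2 -79.4] 
t 94.5 [ 41.4 230.8  13. ] [479.7 256.3] 
t 98.0 [173.8 193.4   9.1] [564.1 -55.6] 
t 210.0 [165.  177.6  23.3] [602.2 -33.7] 
t 13420.5 [ 75.5 208.3 103.9] [531.9 176.7] [[-0.0, 121.0], [167.0, 121.0], [167.0, 289.0], [0.0, 289.0]]
s 813.0 [309.6 369.7  27.2] [406.2  -9.1] 
s 179.0 [208.8 328.9  13.5] [563.9 -55.1] 
s 952.0 [283.3 313.2  22.6] [ 456.3 -108.9] 
[-148.69649132  358.18030283] [2022.99406532 4065.30895957]
```

View pics/zt.png

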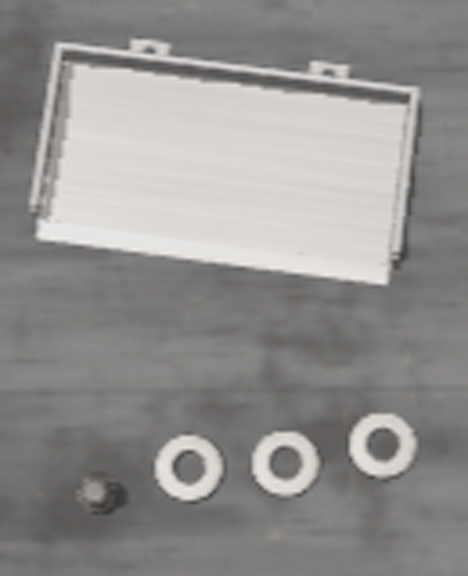

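View pics/zs.png

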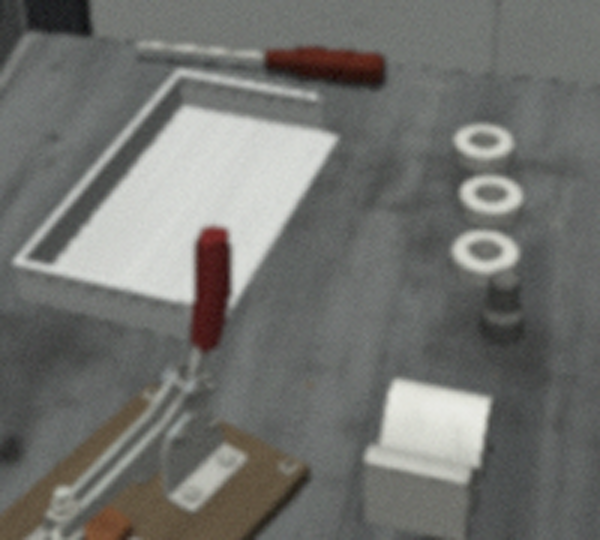

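```bash
python3 - <<'E'
from h import *
g=grab_frame("top");s=grab_frame("side")
for nm,G in(("t",g),("s",s)):
    m=collars(G)
    cs,_=cv2.findContours(m,cv2.RETR_EXTERNAL,cv2.CHAIN_APPROX_NONE)
    for c in cs:
        a=cv2.contourArea(c);M=cv2.moments(c)
        if a<60 or a>9000:continue
        u,v=M['m10']/M['m00'],M['m01']/M['m00'];p=onz(G,u,v,14)
        if 250<p[0]<780 and p[1]<-90:
            print(nm,a,np.round([u,v],1),p.round(1))
            if a>1500:print([ (q.round(0).tolist(),onz(G,*q,1).round(1).tolist()) for q in cv2.boxPoints(cv2.minAreaRect(c))])
Z=lambda x,y:(215+x/3.6,115+y/3.6)
print("mouth/lip corners z0",[onz(g,*Z(*q),0).round(1) for q in((37,240),(389,284))])
print("floor line",[onz(g,*Z(*q),1.6).round(1) for q in((40,221),(392,264))])
print("wall tops back",[onz(g,*Z(*q),31).round(1) for q in((58,45),(418,91))], "front",[onz(g,*Z(*q),31).round(1) for q in((35,210),(396,260))])
print("die top",onz(g,*Z(95,491),43).round(1), "side", onz(s,140+503/3,170+278/3,43).round(1))
print("vblock",[onz(g,*q,42).round(1) for q in((171,229),(198,229),(198,251),(171,251))])
print("screw",[onz(g,*q,12).round(1) for q in((354,122),(356,201),(351,201),(362,201))])
print("clamp top",onz(g,181,183,142), onz(s,140+212/3,170+232/3,142))
E
```

```text
t 244.0 [266.9 244.4] [ 443.9 -270.9]
t 239.0 [293.7 243.2] [ 446.  -331.7]
t 239.0 [320.7 238.1] [ 456.7 -393.2]
t 5613.5 [276.9 159.5] [ 641.6 -296.1]
[([221.0, 181.0], [595.2, -165.0]), ([229.0, 122.0], [739.5, -182.5]), ([332.0, 135.0], [702.0, -428.4]), ([324.0, 194.0], [559.8, -405.7])]
s 958.0 [283.3 313.2] [ 456.3 -108.9]
s 215.0 [301.3 253.3] [ 443.7 -266.5]
s 177.0 [303.5 234.5] [ 445.4 -326.8]
s 149.0 [300.8 216.8] [ 457.  -388.1]
s 3539.0 [203.9 236.1] [ 636.4 -285. ]
[([144.0, 256.0], [735.6, -219.3]), ([213.0, 175.0], [688.9, -552.8]), ([263.0, 217.0], [537.1, -391.5]), ([194.0, 299.0], [610.4, -127.3])]
mouth/lip corners z0 [array([ 593.2, -173.9]), array([ 561. , -402.7])]
floor line [array([ 605.5, -176. ]), array([ 573.8, -404.9])]
wall tops back [array([ 715.7, -190.1]), array([ 681.3, -422.1])] front [array([ 606.4, -175.9]), array([ 570.9, -404.5])]
die top [ 427.1 -215. ] side [ 428.  -205.6]
vblock [array([478.4, -57.2]), array([ 477.8, -118. ]), array([ 428.9, -118.6]), array([429.4, -58.3])]
screw [array([ 731.1, -480.2]), array([ 541.3, -477. ]), array([ 541.4, -465.4]), array([ 541.1, -490.8])]
clamp top [562.82698022 -98.20953595] [564.8875264  -91.84809296]
```

```bash
python3 -m creep '[[0.3,-34.9,-37.1,0,0,0,0],[0.7,-34.9,-37.1,0,0,0,0],[0.71,-34.9,-37.1,0,0,0,0],[0.71,-34.9,-37.1,0,0,0,0],[0.71,-34.9,-37.1,0,0,0,0]]' 30
python3 -m creep '[[0.71,-34.9,-37.1,0,0,0,0],[0.71,-34.9,-37.1,0,0,0,0],[0.71,-34.9,-37.1,0,0,0,0],[0.71,-34.9,-37.1,0,0,0,0],[0.71,-34.9,-37.1,0,0,0,0]]'
```

```text
time_s: 0.92
ee_pos: [307.1, 295.3, 214.1]
ee_rot: [180.0, 0.0, 158.2]
force: [1.0, 0.9, -0.1]
gripper_width: 43.9
time_s: 1.55
ee_pos: [400.2, 58.1, 214.2]
ee_rot: [180.0, 0.0, 158.2]
force: [0.5, 0.7, -0.8]
gripper_width: 26.2
```

```bash
python3 -m creep '[[0.71,-17,-43.1,0,0,0,0],[0.71,-17,-43.1,0,0,0,0],[0.71,-17,-43.1,0,0,0,0],[0.71,-17,-43.1,0,0,0,0],[0.71,-17,-43.1,0,0,0,0]]'
python3 -m creep '[[0.71,-17,-43.1,0,0,0,0],[0.71,-17,-43.1,0,0,0,0],[0.71,-17,-43.1,0,0,0,0],[0.71,-17,-43.1,0,0,0,0],[0.71,-17,-43.1,0,0,0,0]]'
python3 -m creep '[[0.71,0,0,0,0,0,10.44],[0.71,0,0,0,0,0,10.44],[0.71,0,0,0,0,0,10.44],[0.71,0,0,0,0,0,10.44]]'
python3 -c "from workcell import *;print(state()['qpos'])"
```

```text
time_s: 2.17
ee_pos: [398.5, -173.5, 214.1]
ee_rot: [180.0, 0.0, 158.2]
force: [0.3, 0.3, -0.1]
gripper_width: 26.4
time_s: 2.8
ee_pos: [397.3, -405.2, 213.9]
ee_rot: [180.0, 0.0, 158.2]
force: [0.5, 0.2, -0.7]
gripper_width: 26.4
time_s: 3.3
ee_pos: [397.4, -403.6, 213.8]
ee_rot: [-180.0, -0.0, 116.1]
force: [-0.2, 0.0, 0.7]
gripper_width: 26.6
[-4.66143692e+01  1.75544727e+01  9.07801051e+01  4.73162600e-03
  7.16804654e+01 -7.26857897e+01]
```

```bash
python3 -m creep '[[0.71,0,0,0,0,0,10.44],[0.71,0,0,0,0,0,10.44],[0.71,0,0,0,0,0,10.44],[0.71,0,0,0,0,0,10.44],[0.71,0,0,0,0,0,10.44]]'
python3 -m creep '[[0.71,0,0,0,0,0,10.44],[0.71,0,0,0,0,0,10.44],[0.71,0,0,0,0,0,10.44],[0.71,0,0,0,0,0,10.44],[0.71,0,0,0,0,0,10.44]]'
python3 -m creep '[[0.71,0,0,40,0,0,0],[0.71,0,0,40,0,0,0],[0.71,0,0,40,0,0,0],[0.71,0,0,30,0,0,0],[0.71,0,0,0,0,0,0]]'
python3 - <<'E'
from h import *
for n in("top","side"):
    g=grab_frame(n);cv2.imwrite(f"pics/{n}1.png",g["frame"][:,:,::-1])
print(state()["ee_pos"])
E
```

```text
time_s: 3.92
ee_pos: [397.4, -403.5, 213.8]
ee_rot: [-180.0, -0.0, 63.9]
force: [-0.2, -0.2, 0.1]
gripper_width: 26.3
time_s: 4.55
ee_pos: [397.4, -403.6, 213.8]
ee_rot: [-180.0, 0.0, 11.7]
force: [0.6, 0.4, 0.2]
gripper_width: 26.3
time_s: 5.18
ee_pos: [396.2, -402.2, 61.8]
ee_rot: [-179.7, 0.2, 12.0]
force: [0.2, 0.3, 0.2]
gripper_width: 26.3
[ 397.96456193 -404.1326952    64.70623943]
```

View pics/side1.png

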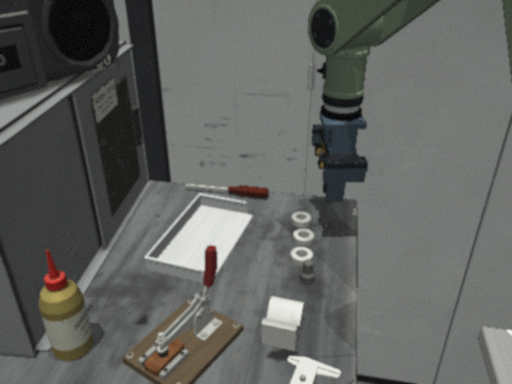

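View pics/top1.png

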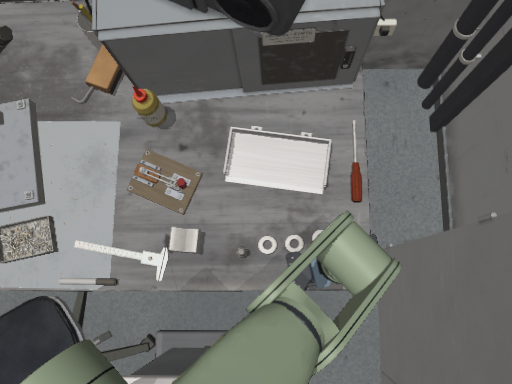

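```bash
python3 -m creep '[[0.71,0,0,30,0,0,0],[0.71,0,0,18,0,0,0],[0.71,0,0,6,0,0,0],[0.71,0,0,3.5,0,0,0],[0.71,0,0,0,0,0,0]]'
python3 -m creep '[[0.71,6,0,0,0,0,0],[0.71,6,0,0,0,0,0],[0.71,4,0,0,0,0,0],[0.71,4,0,0,0,0,0],[0.71,4,0,0,0,0,0]]'
python3 -m creep '[[0.71,5,0,0,0,0,0],[0.71,6,0,0,0,0,0],[0.71,6,0,0,0,0,0],[0.71,6,0,0,0,0,0],[0.71,5,0,0,0,0,0]]'
python3 - <<'E'
from h import *
for n in("top","side"):
    g=grab_frame(n);cv2.imwrite(f"pics/{n}2.png",cv2.resize(g["frame"][170:300,200:400,::-1],None,fx=4,fy=4))
print(state()["ee_pos"])
E
```

```text
time_s: 5.9
ee_pos: [397.9, -404.1, 7.2]
ee_rot: [179.9, -0.0, 12.0]
force: [0.8, -0.1, 0.1]
gripper_width: 26.6
time_s: 6.52
ee_pos: [421.2, -398.5, 6.3]
ee_rot: [-180.0, 0.0, 12.0]
force: [0.6, 0.1, -0.5]
gripper_width: 26.4
time_s: 7.15
ee_pos: [448.7, -392.6, 6.3]
ee_rot: [-180.0, 0.0, 12.0]
force: [-0.7, 0.2, 0.7]
gripper_width: 26.3
[ 449.01897074 -392.67363878    6.39726737]
```

View pics/side2.png

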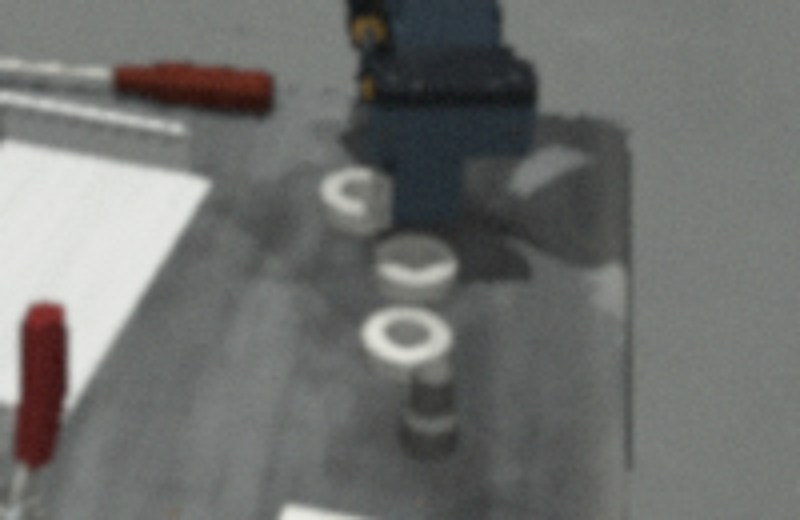

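View pics/top2.png

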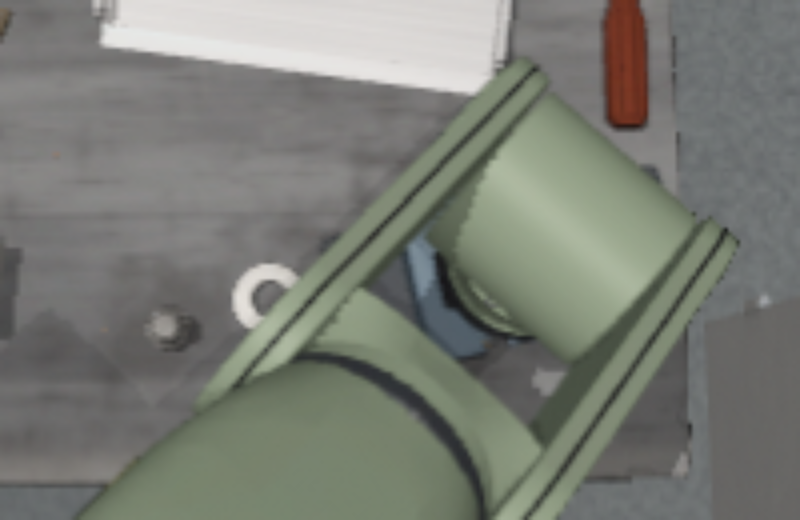

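```bash

python3 -m creep '[[0.71,7,0,0,0,0,0],[0.71,8,0,0,0,0,0],[0.71,8,0,0,0,0,0],[0.71,8,0,0,0,0,0],[0.71,8,0,0,0,0,0]]'
python3 -m creep '[[0.71,8,0,0,0,0,0],[0.71,8,0,0,0,0,0],[0.71,8,0,0,0,0,0],[0.71,7,0,0,0,0,0],[0.71,7,0,0,0,0,0]]'
python3 - <<'E'
from h import *
for n in("top","side"):
    g=grab_frame(n);cv2.imwrite(f"pics/{n}3.png",cv2.resize(g["frame"][150:280,180:380,::-1],None,fx=4,fy=4))
print(state()["ee_pos"])
E
```

```text
time_s: 7.88
ee_pos: [487.1, -384.5, 6.4]
ee_rot: [-180.0, -0.0, 12.0]
force: [-0.1, -0.1, -0.6]
gripper_width: 26.8
time_s: 8.5
ee_pos: [524.0, -376.6, 6.4]
ee_rot: [-180.0, 0.0, 12.0]
force: [-0.8, 0.0, 0.0]
gripper_width: 26.4
[ 524.55896584 -376.62492541    6.42499732]
```

View pics/side3.png

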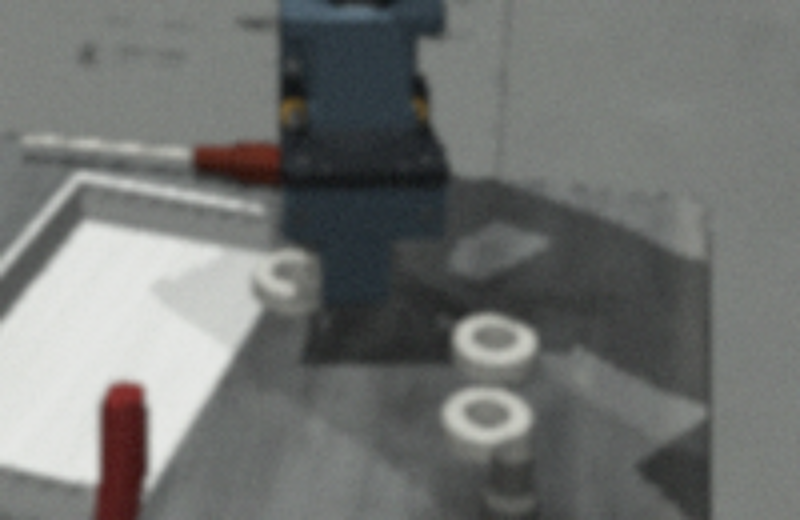

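The side view shows collar 3 cradled flat at the lip (about 288,280 in the crop), clear of the right wall; the other two and the die stand untouched.

```bash

python3 -m creep '[[0.71,7,0,0,0,0,0],[0.71,8,0,0,0,0,0],[0.71,8,0,0,0,0,0],[0.71,8,0,0,0,0,0],[0.71,8,0,0,0,0,0]]'
python3 -m creep '[[0.71,8,0,0,0,0,0],[0.71,8,0,0,0,0,0],[0.71,8,0,0,0,0,0],[0.71,8,0,0,0,0,0],[0.71,7,0,0,0,0,0]]'
python3 -m creep '[[0.71,4,0,0,0,0,0],[0.71,2,0,0,0,0,0],[0.71,0,0,0,0,0,0]]'
python3 - <<'E'
from h import *
for n in("top","side"):
    g=grab_frame(n);cv2.imwrite(f"pics/{n}4.png",cv2.resize(g["frame"][150:280,180:380,::-1],None,fx=4,fy=4))
print(state()["ee_pos"])
E
```

```text
time_s: 9.22
ee_pos: [562.1, -368.7, 6.7]
ee_rot: [180.0, 0.0, 12.0]
force: [-2.5, -0.3, 3.4]
gripper_width: 26.5
time_s: 9.85
ee_pos: [600.4, -360.4, 6.5]
ee_rot: [180.0, -0.0, 12.0]
force: [-3.3, -1.1, 3.2]
gripper_width: 26.1
time_s: 10.22
ee_pos: [606.0, -359.2, 6.4]
ee_rot: [-180.0, -0.0, 12.0]
force: [-2.6, -0.9, 2.3]
gripper_width: 26.5
[ 605.97068967 -359.18683047    6.33721478]
```

View pics/side4.png

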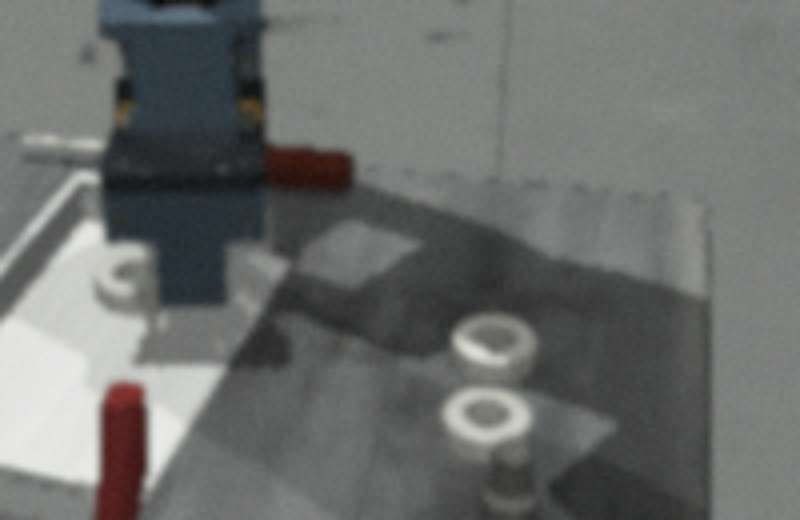

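```bash

python3 -m creep '[[0.71,-5,0,0,0,0,0],[0.71,-15,0,0,0,0,0],[0.71,0,0,20,0,0,0]]' >/dev/null 2>&1 </dev/null & sleep 0; kill $! 2>/dev/null; wait; python3 -c "from workcell import *;print(state()['time_s'],state()['ee_pos'])"
```

```text
10.325 [ 605.97068967 -359.18683047    6.33721478]
```

```bash

python3 -m creep '[[0.71,-5,0,0,0,0,0],[0.71,-15,0,0,0,0,0],[0.71,0,0,-20,0,0,0],[0.71,0,0,-25,0,0,0],[0.71,0,0,-15,0,0,0]]'
python3 -m creep '[[0.71,-23.8,-7.7,0,0,0,0],[0.71,-23.8,-7.7,0,0,0,0],[0.71,-23.8,-7.7,0,0,0,0],[0.71,-23.8,-7.7,0,0,0,0]]'
python3 -m creep '[[0.71,-23.8,-7.7,0,0,0,0],[0.71,-23.8,-7.7,0,0,0,0],[0.71,-23.8,-7.7,0,0,0,0],[0.71,-23.8,-7.7,0,0,0,0],[0.71,0,0,0,0,0,0]]'
python3 - <<'E'
from h import *
for n in("top","side"):
    g=grab_frame(n);cv2.imwrite(f"pics/{n}5.png",cv2.resize(g["frame"][130:280,180:380,::-1],None,fx=4,fy=4))
print(state()["ee_pos"])
E
```

```text
time_s: 10.95
ee_pos: [585.8, -363.8, 67.6]
ee_rot: [180.0, -0.1, 12.0]
force: [-0.1, -0.4, 0.1]
gripper_width: 26.4
time_s: 11.45
ee_pos: [485.2, -352.8, 66.2]
ee_rot: [-180.0, 0.0, 12.0]
force: [-0.4, 0.1, 0.3]
gripper_width: 26.8
time_s: 12.08
ee_pos: [385.2, -342.2, 66.3]
ee_rot: [-179.9, 0.1, 11.9]
force: [0.4, -0.6, 0.7]
gripper_width: 26.9
[ 387.54253561 -343.16126427   66.59260427]
```

View pics/side5.png

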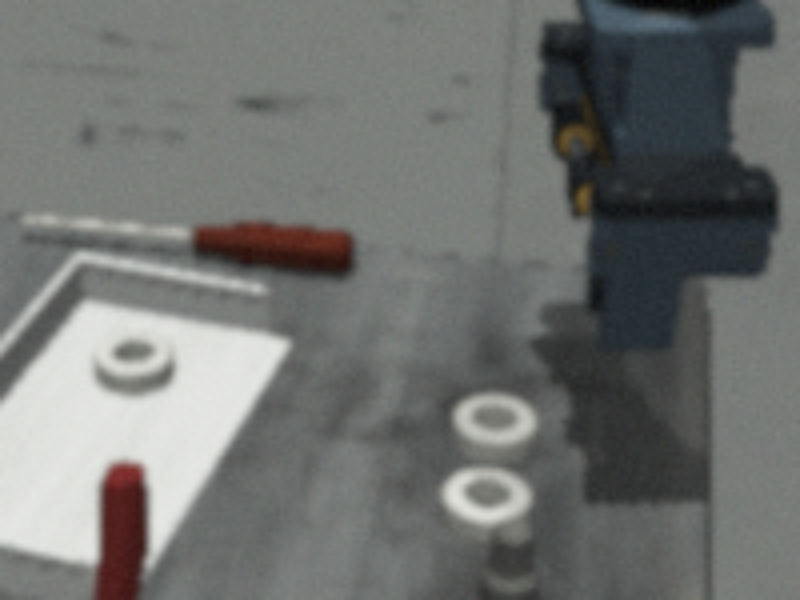

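View pics/top5.png

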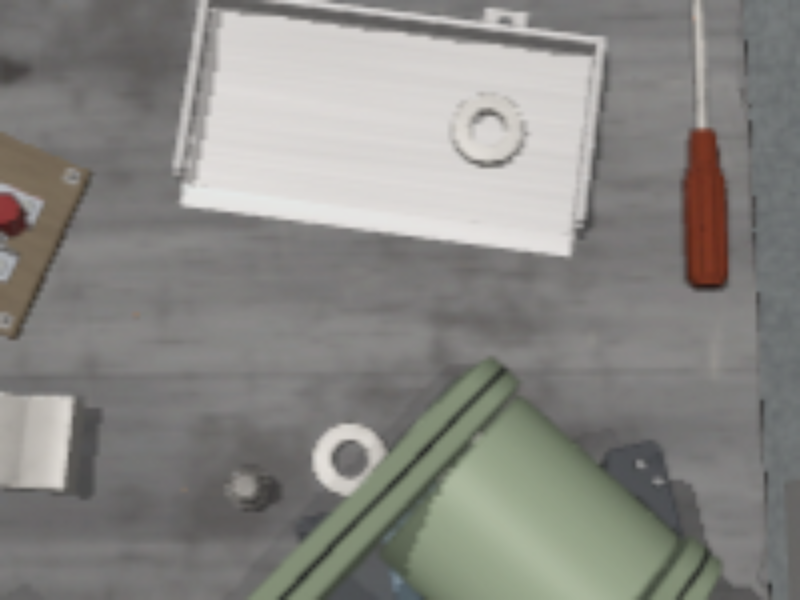

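Collar 3 lies flat inside the pan (crop 488,130 in the top view; px well past the mouth). Now collar 2.

```bash
python3 -m creep '[[0.71,0,0,30,0,0,0],[0.71,0,0,18,0,0,0],[0.71,0,0,8,0,0,0],[0.71,0,0,4,0,0,0],[0.71,0,0,0,0,0,0]]'
python3 -m creep '[[0.71,6,0,0,0,0,0],[0.71,6,0,0,0,0,0],[0.71,4,0,0,0,0,0],[0.71,4,0,0,0,0,0],[0.71,4,0,0,0,0,0]]'
python3 -m creep '[[0.71,5,0,0,0,0,0],[0.71,6,0,0,0,0,0],[0.71,6,0,0,0,0,0],[0.71,6,0,0,0,0,0],[0.71,7,0,0,0,0,0]]'
python3 - <<'E'
from h import *
for n in("top","side"):
    g=grab_frame(n);cv2.imwrite(f"pics/{n}6.png",cv2.resize(g["frame"][150:280,180:380,::-1],None,fx=4,fy=4))
print(state()["ee_pos"])
E
```

```text
time_s: 12.8
ee_pos: [387.6, -343.0, 6.6]
ee_rot: [180.0, -0.0, 12.0]
force: [0.9, 0.8, -1.1]
gripper_width: 26.7
time_s: 13.42
ee_pos: [410.9, -337.7, 6.4]
ee_rot: [-180.0, -0.0, 12.0]
force: [0.3, 0.1, 0.1]
gripper_width: 26.5
time_s: 14.05
ee_pos: [440.3, -331.4, 6.4]
ee_rot: [-180.0, 0.0, 12.0]
force: [-1.1, 0.2, -0.2]
gripper_width: 26.3
[ 440.97957065 -331.52608373    6.43794817]
```

View pics/side6.png

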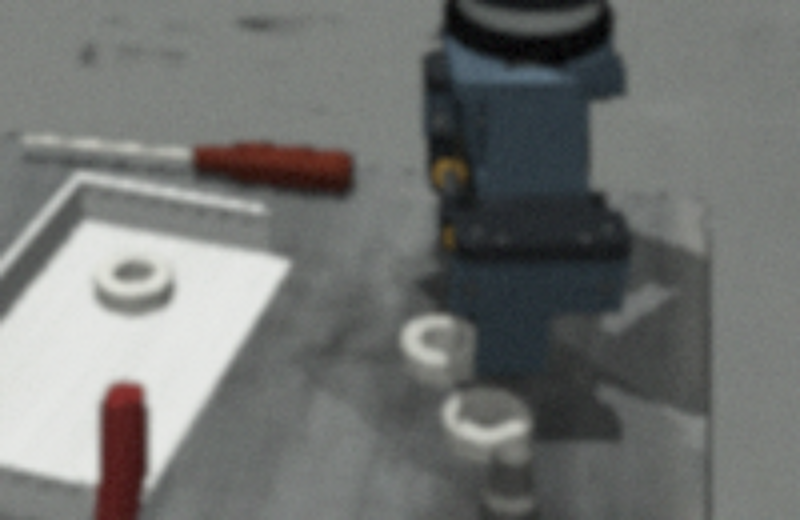

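```bash

python3 -m creep '[[0.71,7,0,0,0,0,0],[0.71,8,0,0,0,0,0],[0.71,8,0,0,0,0,0],[0.71,8,0,0,0,0,0],[0.71,8,0,0,0,0,0]]'
python3 -m creep '[[0.71,8,0,0,0,0,0],[0.71,8,0,0,0,0,0],[0.71,8,0,0,0,0,0],[0.71,8,0,0,0,0,0],[0.71,8,0,0,0,0,0]]'
python3 - <<'E'
from h import *
g=grab_frame("side");cv2.imwrite(f"pics/side7.png",cv2.resize(g["frame"][150:280,180:380,::-1],None,fx=4,fy=4))
print(state()["ee_pos"])
E
```

```text
time_s: 14.78
ee_pos: [478.7, -323.3, 6.4]
ee_rot: [-180.0, -0.0, 12.0]
force: [-0.3, 0.1, 0.4]
gripper_width: 26.4
time_s: 15.4
ee_pos: [517.8, -315.0, 6.4]
ee_rot: [-180.0, -0.0, 12.0]
force: [0.3, -0.2, 0.3]
gripper_width: 26.5
[ 518.97754617 -315.00977167    6.49968179]
```

View pics/side7.png

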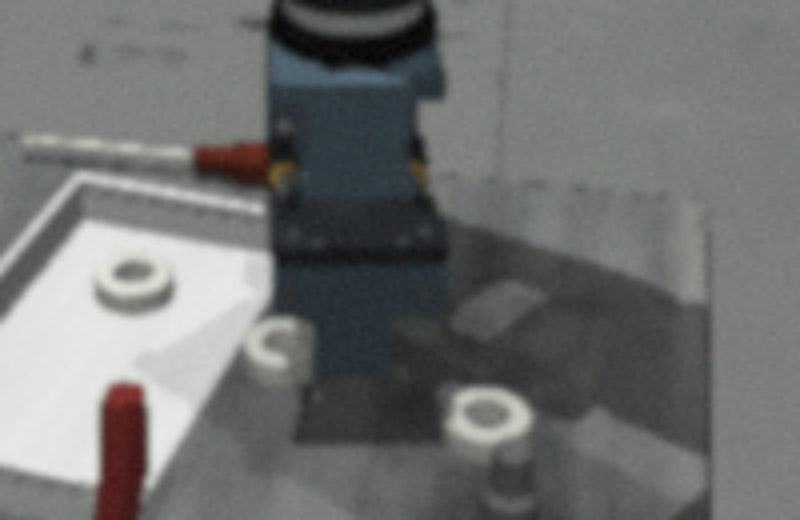

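```bash

python3 -m creep '[[0.71,7,0,0,0,0,0],[0.71,8,0,0,0,0,0],[0.71,8,0,0,0,0,0],[0.71,8,0,0,0,0,0],[0.71,8,0,0,0,0,0]]'
python3 -m creep '[[0.71,8,0,0,0,0,0],[0.71,8,0,0,0,0,0],[0.71,8,0,0,0,0,0],[0.71,8,0,0,0,0,0],[0.71,8,0,0,0,0,0]]'
python3 -m creep '[[0.71,7,0,0,0,0,0],[0.71,5,0,0,0,0,0],[0.71,2,0,0,0,0,0],[0.71,0,0,0,0,0,0]]'
python3 -m creep '[[0.71,-5,0,0,0,0,0],[0.71,-15,0,0,0,0,0],[0.71,0,0,-20,0,0,0],[0.71,0,0,-25,0,0,0],[0.71,0,0,-15,0,0,0]]'
python3 -m creep '[[0.71,-24.6,-7.5,0,0,0,0],[0.71,-24.6,-7.5,0,0,0,0],[0.71,-24.6,-7.5,0,0,0,0],[0.71,-24.6,-7.5,0,0,0,0]]'
python3 -m creep '[[0.71,-24.6,-7.5,0,0,0,0],[0.71,-24.6,-7.5,0,0,0,0],[0.71,-24.6,-7.5,0,0,0,0],[0.71,-24.6,-7.5,0,0,0,0],[0.71,0,0,0,0,0,0]]'
python3 - <<'E'
from h import *
for n in("top","side"):
    g=grab_frame(n);cv2.imwrite(f"pics/{n}8.png",cv2.resize(g["frame"][130:280,180:380,::-1],None,fx=4,fy=4))
print(state()["ee_pos"])
E
```

```text
time_s: 16.08
ee_pos: [555.8, -306.9, 6.4]
ee_rot: [-180.0, 0.0, 12.0]
force: [-1.1, -0.3, 1.4]
gripper_width: 26.4
time_s: 16.7
ee_pos: [595.0, -298.6, 6.5]
ee_rot: [180.0, -0.0, 12.0]
force: [-2.3, -0.4, 2.9]
gripper_width: 26.4
time_s: 17.2
ee_pos: [608.5, -295.7, 6.4]
ee_rot: [-180.0, -0.0, 12.0]
force: [-1.5, 0.8, 1.8]
gripper_width: 26.2
time_s: 17.82
ee_pos: [588.2, -300.3, 67.5]
ee_rot: [180.0, -0.1, 12.0]
force: [-0.2, -0.1, 0.4]
gripper_width: 26.7
time_s: 18.32
ee_pos: [484.6, -290.8, 66.2]
ee_rot: [-180.0, 0.0, 12.0]
force: [0.1, 0.4, -0.6]
gripper_width: 26.3
time_s: 18.95
ee_pos: [381.6, -281.5, 66.2]
ee_rot: [-179.9, 0.1, 11.9]
force: [0.8, -0.3, -0.3]
gripper_width: 26.4
[ 384.09762577 -282.55423912   66.6005156 ]
```

View pics/side8.png

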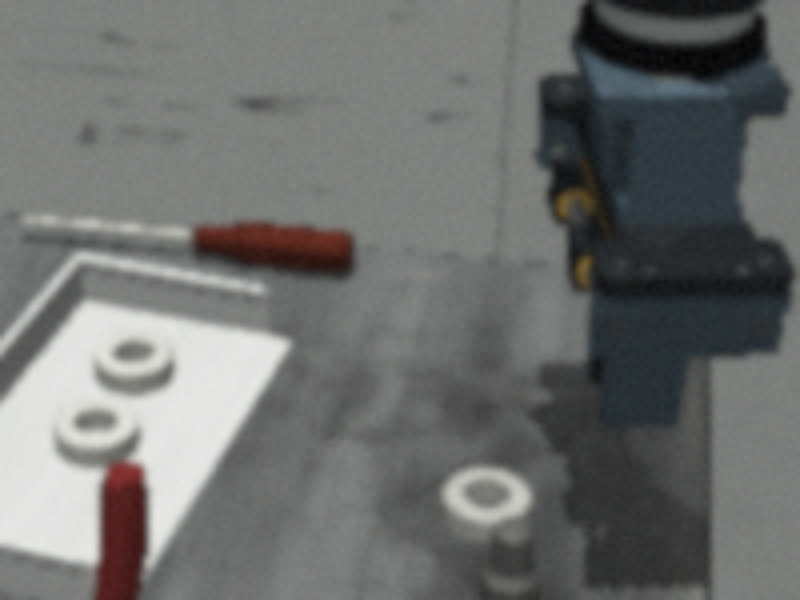

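View pics/top8.png

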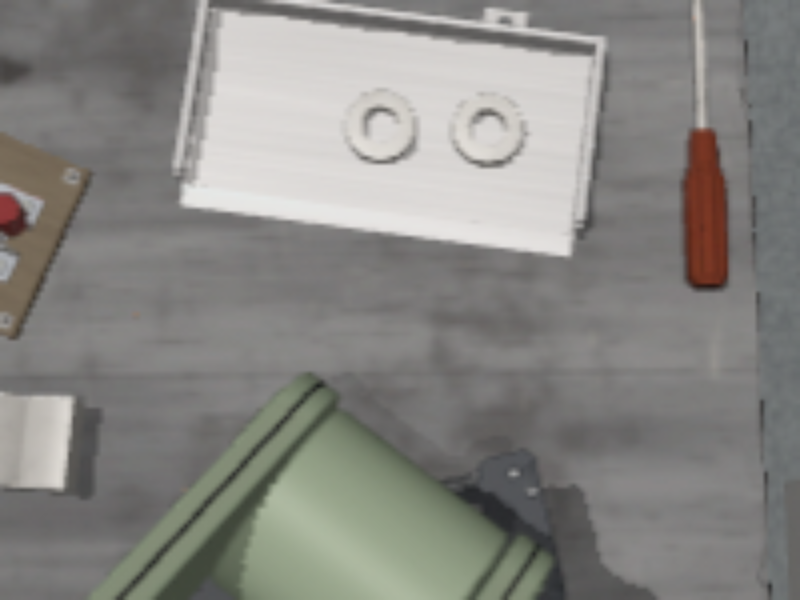

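Two collars lie flat in the pan (crop 380,126 and 488,130); screwdriver and V-block unmoved. Now collar 1.

```bash
python3 -m creep '[[0.71,0,0,30,0,0,0],[0.71,0,0,18,0,0,0],[0.71,0,0,8,0,0,0],[0.71,0,0,4,0,0,0],[0.71,0,0,0,0,0,0]]'
python3 -m creep '[[0.71,6,0,0,0,0,0],[0.71,6,0,0,0,0,0],[0.71,4,0,0,0,0,0],[0.71,4,0,0,0,0,0],[0.71,4,0,0,0,0,0]]'
python3 -m creep '[[0.71,5,0,0,0,0,0],[0.71,6,0,0,0,0,0],[0.71,6,0,0,0,0,0],[0.71,6,0,0,0,0,0],[0.71,7,0,0,0,0,0]]'
python3 - <<'E'
from h import *
for n in("top","side"):
    g=grab_frame(n);cv2.imwrite(f"pics/{n}9.png",cv2.resize(g["frame"][150:280,180:380,::-1],None,fx=4,fy=4))
print(state()["ee_pos"])
E
```

```text
time_s: 19.68
ee_pos: [384.1, -282.4, 6.6]
ee_rot: [180.0, -0.0, 12.0]
force: [0.2, 0.3, 0.2]
gripper_width: 26.3
time_s: 20.3
ee_pos: [407.4, -277.1, 6.4]
ee_rot: [-180.0, -0.0, 12.0]
force: [-0.4, 0.2, -0.5]
gripper_width: 26.1
time_s: 20.92
ee_pos: [436.8, -270.8, 6.4]
ee_rot: [-180.0, 0.0, 12.0]
force: [-0.4, -0.7, 0.2]
gripper_width: 26.3
[ 437.49270465 -270.93629813    6.43896251]
```

View pics/side9.png

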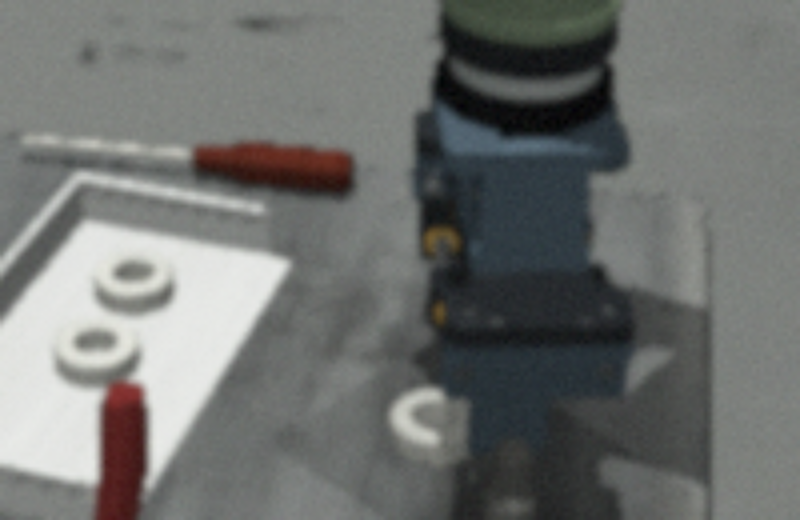

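```bash

python3 -m creep '[[0.71,7,0,0,0,0,0],[0.71,8,0,0,0,0,0],[0.71,8,0,0,0,0,0],[0.71,8,0,0,0,0,0],[0.71,8,0,0,0,0,0]]'
python3 -m creep '[[0.71,8,0,0,0,0,0],[0.71,8,0,0,0,0,0],[0.71,8,0,0,0,0,0],[0.71,8,0,0,0,0,0],[0.71,8,0,0,0,0,0]]'
python3 - <<'E'
from h import *
for n in("top","side"):
    g=grab_frame(n);cv2.imwrite(f"pics/{n}10.png",cv2.resize(g["frame"][150:300,150:350,::-1],None,fx=4,fy=4))
print(state()["ee_pos"])
E
```

```text
time_s: 21.65
ee_pos: [475.2, -262.7, 6.4]
ee_rot: [-180.0, -0.0, 12.0]
force: [-0.6, -0.2, -0.4]
gripper_width: 26.3
time_s: 22.28
ee_pos: [514.3, -254.4, 6.4]
ee_rot: [-180.0, -0.0, 12.0]
force: [-1.5, 0.7, -0.5]
gripper_width: 26.6
[ 514.93224162 -254.44696853    6.45855863]
```

View pics/side10.png

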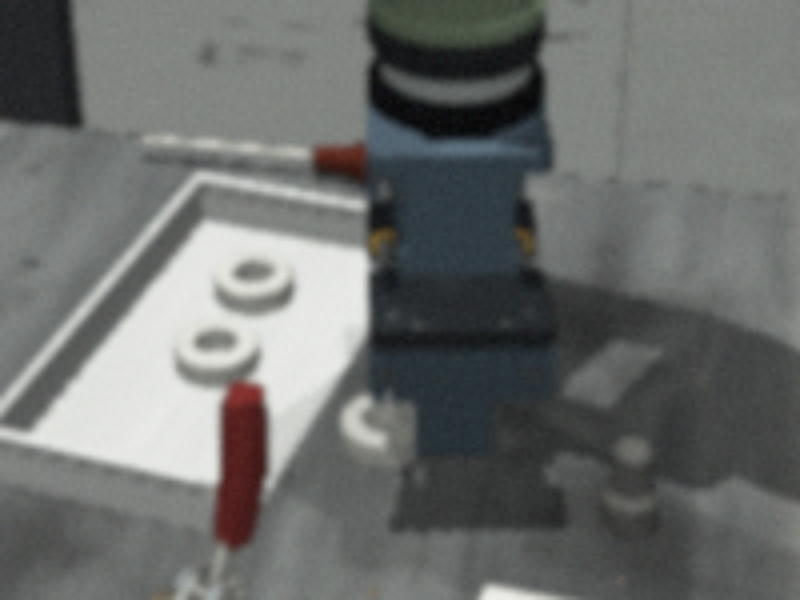

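View pics/top10.png

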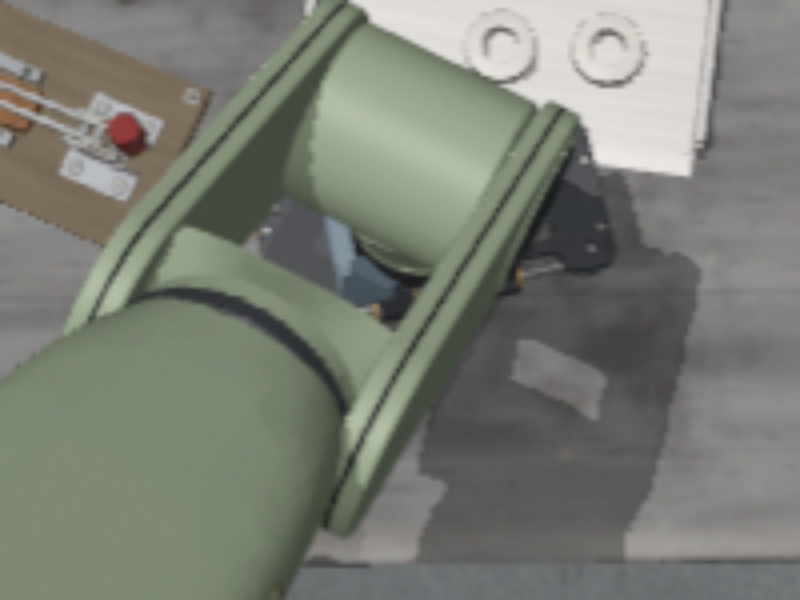

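```bash

python3 -m creep '[[0.71,7,0,0,0,0,0],[0.71,8,0,0,0,0,0],[0.71,8,0,0,0,0,0],[0.71,8,0,0,0,0,0],[0.71,8,0,0,0,0,0]]'
python3 -m creep '[[0.71,8,0,0,0,0,0],[0.71,8,0,0,0,0,0],[0.71,8,0,0,0,0,0],[0.71,8,0,0,0,0,0],[0.71,8,0,0,0,0,0]]'
python3 -m creep '[[0.71,8,0,0,0,0,0],[0.71,6,0,0,0,0,0],[0.71,4,0,0,0,0,0],[0.71,0,0,0,0,0,0]]'
python3 -m creep '[[0.71,-5,0,0,0,0,0],[0.71,-15,0,0,0,0,0],[0.71,0,0,-20,0,0,0],[0.71,0,0,-25,0,0,0],[0.71,0,0,-15,0,0,0]]'
python3 -m creep '[[0.71,-20,0,-20,0,0,0],[0.71,-30,10,-30,0,0,0],[0.71,-30,10,-30,0,0,0],[0.71,-30,10,-30,0,0,0],[0.71,-30,10,-30,0,0,0]]'
python3 -m creep '[[0.71,-30,30,-10,0,0,0],[0.71,-20,40,0,0,0,0],[0.71,0,40,0,0,0,0],[0.71,0,40,0,0,0,0],[0.71,0,0,0,0,0,0]]'
python3 - <<'E'
from h import *
for n in("top","side"):
    g=grab_frame(n);cv2.imwrite(f"pics/{n}11.png",cv2.resize(g["frame"][110:310,140:400,::-1],None,fx=3,fy=3))
print(state()["ee_pos"])
E
```

```text
time_s: 23.0
ee_pos: [552.4, -246.2, 6.4]
ee_rot: [-180.0, 0.0, 12.0]
force: [-0.4, 0.1, -0.1]
gripper_width: 26.5
time_s: 23.62
ee_pos: [591.6, -238.0, 6.6]
ee_rot: [180.0, -0.0, 12.0]
force: [-2.2, -1.0, 1.9]
gripper_width: 26.4
time_s: 24.12
ee_pos: [609.2, -234.2, 6.4]
ee_rot: [180.0, -0.1, 12.0]
force: [-0.5, 0.5, 1.5]
gripper_width: 26.2
time_s: 24.75
ee_pos: [588.6, -238.9, 67.5]
ee_rot: [180.0, -0.1, 12.0]
force: [-0.1, -0.6, 0.4]
gripper_width: 26.7
time_s: 25.38
ee_pos: [458.8, -307.0, 207.1]
ee_rot: [-180.0, 0.0, 12.0]
force: [-0.2, 0.1, 0.4]
gripper_width: 26.2
time_s: 26.0
ee_pos: [442.2, -465.9, 215.1]
ee_rot: [-180.0, 0.0, 11.9]
force: [-0.5, 0.9, 0.3]
gripper_width: 26.5
[ 442.1098389  -463.29461099  215.65672079]
```

View pics/side11.png

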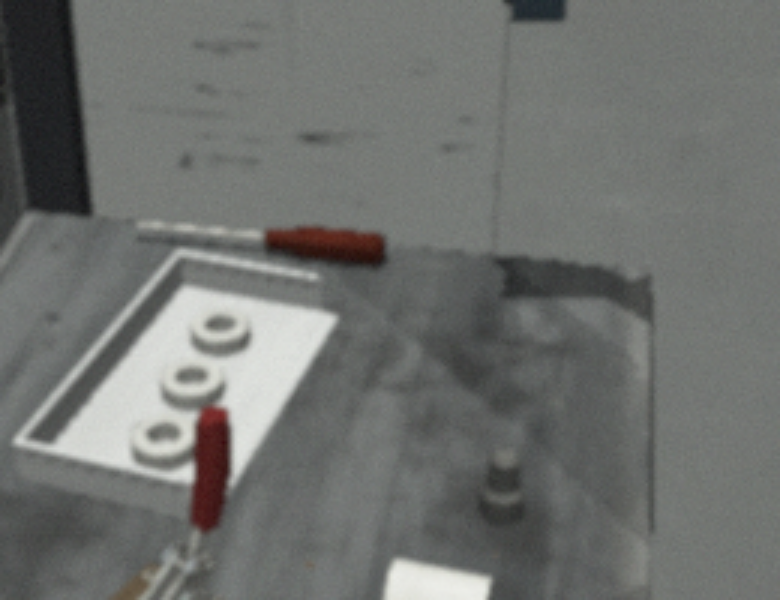

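View pics/top11.png

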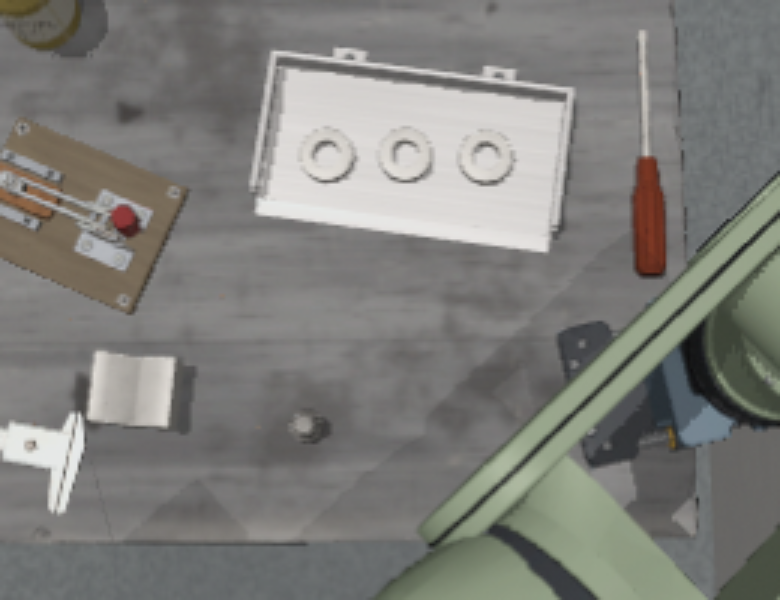

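```bash
python3 - <<'E'
from h import *
g=grab_frame("top");s=grab_frame("side")
d=np.array([.990,-.137]);n=np.array([.137,.990]);m=np.array([589.6,-290.5])
for x,y in((327,154),(405,153),(486,157)):
    p=onz(g,140+x/3,110+y/3,15.6)-m;print(p@d,p@n)
for x,y in((164,438),(193,380),(221,327)):
    p=onz(s,140+x/3,110+y/3,15.6)-m;print("side",p@d,p@n)
a=cv2.imread("pics/top0.png")[:,:,::-1].astype(int);b=g["frame"].astype(int)
for nm,c in(("die",(225,235,255,265)),("vb",(165,222,203,257)),("screw",(345,115,368,205))):
    print(nm,abs(a-b)[c[1]:c[3],c[0]:c[2]].mean().round(2))
a=cv2.imread("pics/side0.png")[:,:,::-1].astype(int);print("side die",abs(a-s["frame"])[262:290,296:320].mean())
print(state()['qvel'].round(2))
E
```

```text
39.411019476128 65.62442161509819
47.63481946475911 5.524202608474951
52.20532496370815 -57.24009887407808
side 35.918119410727165 76.05329888026638
side 43.14165563099609 15.16659329962545
side 49.54400419681207 -47.398563450257605
die 1.04
vb 1.2
screw 2.14
side die 3.9895833333333335
[ 0.27 -0.33 -0.25 -0.17 -0.08 -0.08]
```

```bash
python3 -m creep '[[0.71,0,0,0,0,0,0],[0.71,0,0,0,0,0,0]]'; python3 -c "from workcell import *;print(job_done())"
```

```text
time_s: 26.45
ee_pos: [442.9, -463.2, 216.8]
ee_rot: [180.0, -0.0, 12.1]
force: [0.2, -0.0, -0.4]
gripper_width: 27.0
the job is handed in; nothing more can be done
None
```

All three collars now lie flat and wholly inside the pan, and I handed the job in at about 26 s. I pushed each one along the bench with the two fingers set about 26 mm apart as a cradle, at roughly 60 mm/s. The force readings between moves stayed under 5 N.

- **Collars:** the last pictures put their centres about 39, 48 and 52 mm past the mouth line from the top camera, and 36, 43 and 50 mm from the side camera. The requirement is 21 mm. All are clear of the walls and of each other.
- **Camera disagreement:** the two cameras differ by about 10 mm across the pan's width. That doesn't change the result, since the walls are well clear either way.
- **Die, V-block and screwdriver:** the die is upright, and all three look unmoved when compared with the first top picture. The picture difference was small: 1.0 at the die, 1.2 at the V-block and 2.1 at the screwdriver. I put the last down to noise or the arm's shadow, but I did not measure the screwdriver's position separately. The side view around the die differed by 4.0. I did not look into it, as the die still stands in the same place there.
- **Mistyped move:** before collar 2 I typed a move with the wrong vertical sign and stopped it before it ran. The clock and the arm position were unchanged.

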